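Clamp a tube rack on the bench shaker

TASK

Lift the tall six-tube rack, keeping it upright, and set it down (do not drop it) on the shaker's deck, square between the jaw's pad and the sprung stop, and let go. Then turn the wing knob clockwise (seen from above) until the rack is clamped snugly between pad and stop with about 12 N, not so hard that its plastic cracks, and let go of the knob. Do not lean on the control housing beside the wings, and leave the other things on the bench where they are.

Things in the scene. Friction and masses are not known exactly. Their poses are not given: they have to be found in the camera images.
- rack_mid (a point): Centre (half-way up the body) of the tall white plastic tube rack: body 52 mm (its x) by 70 mm (its y) by 50 mm high, 0.22 kg, with 2 by 3 tube caps 15 mm across standing 10 mm above its top. Grip it across the 52 mm. It starts upright on the bench, this point 25 mm up. Its own z is up.
- rack: The same rack; origin at the centre of its underside, axes as above.
- shaker: White bench shaker with a bare metal deck, fixed to the bench, 200 mm (its x) by 260 mm (its y, from -150 to +110 mm). Origin on the bench. The deck's top is 55 mm above the bench. The clamp works along its y.
- deck (a point): Deck-top point on the clamp's centre line (axes as the shaker's). Along the shaker's +y follow: housing, wing knob, jaw, rack place, sprung stop. The rack's 70 mm length goes along this y, its centre within 10 mm of this point in x. The stop (100 mm in x, 22 mm high, 26 mm deep) was set by hand and is not measured: its face, a steel plate on springs, is 39 to 45 mm to +y of this point.
- pad_face (a point): Centre of the face (towards the shaker's +y) of the rubber jaw pad, 56 mm wide in x, 20 mm high, 11 mm above the deck; the jaw's top is 23 mm above the deck. With the knob at 0 the face is 40 mm to -y of deck; it moves 9 mm to +y per rad of the knob. As found, the gap from pad to stop is 6 to 15 mm longer than the rack: set 3 mm off the pad, the rack clears the stop.
- jaw: The sliding jaw with its rubber pad. As the knob turns, it pushes the rack along the deck (1 to 4 N) until the rack meets the stop's plate; from there the clamp force builds up at 8 N per mm as the plate gives on its springs (up to about 2 mm), the rack still moving with the jaw.
- wings (a point): Grip point of the grey wing knob, on its vertical axis, 48 mm above the deck: a bar of two wings 60 mm long (along this point's x), 10 mm thick (its y), flat-sided, from 36 to 60 mm above the deck (the middle 20 mm of the length only to 54 mm), on a round stem 24 mm across. Grip it across the 10 mm, over the axis.
- wingknob (a joint): Turn of the wing knob, rad, 0 fully open, growing clockwise, to 2.3. Starts at 0 to 0.3; begins to bear at 1.0 to 1.7. Stiff: drag up to 0.18 N m while turning, about 0.05 still felt when held after a small turn; it stays where it is left. Each newton of clamp force adds 0.009 N m: with equal small turns (0.04 rad) and a reading at rest after each, 12 N feels 0.11 N m above the first free ones.
- housing: Control housing of the shaker, 190 mm (x) by 44 mm (y), its top 66 mm above the deck, with a small round dial on top that is not part of the job. Its wall is parallel to the shaker's x and stands 36 mm to -y of the knob's axis: the wing tips pass it by 6 mm. Origin at the centre of its underside, on the deck.
- flat_rack: Bystander: long flat white rack 45 by 130 mm, 28 mm high, with 12 tube caps.
- tipbox: Bystander: pipette-tip box 85 by 120 mm, 67 mm high.
- bottle: Bystander: white bottle 60 mm across, 150 mm high.
- vortex: Bystander: round tube mixer 110 mm across, 70 mm high.
- beaker: Bystander: clear beaker 70 mm across, 85 mm high.

How it is judged:
By the outcome, as a careful person would: the job done as asked, in the order asked, and still so for the second after the job is handed in, with the robot touching nothing.
It also fails if it takes over 64 s, if anything falls off the work surface, if the arm or the gripper's body presses on something with over 40 N, if the wrist force passes 120 N, or if a joint passes its speed limit or range.

ROBOT

A 7-joint arm with a two-finger parallel gripper is mounted at the origin on the work surface. World frame = base frame: x ahead of the robot, y to its left, z up, the work surface at z = 0. Lengths are in m, angles in rad, forces in N, time in s.
With the tool pointing down it reaches from about 0.375 to 0.925 m from the base axis. Payload 3.1 kg.
Tool frame: the origin (TCP) lies between the finger pads; the fingertips stand 19 mm ahead of it and the grasp point (between the pads) is the TCP; z points along the fingers, y is the line along which they close (so a half turn about z gives the same grasp; the last joint's range is limited). The gripper opens to 85 mm and grips with 20 to 120 N. Pads are 22 mm wide; open, the fingers measure 114 mm over their backs; the gripper's body (76 mm by 85 mm) begins 54 mm behind the grasp point. The pads swing forward as they close: fully open they stand 13 mm farther back than shut.
Start: joints at [-1.263, 0.383, 0.044, 1.598, -0.018, 1.161, -0.05], TCP at [0.257, 0.597, 0.25] pointing down, gripper open.
Joint ranges: [-2.61, 2.61], [-0.41, 2.15], [-1.48, 1.57], [0, 2.5], [-1.57, 4.71], [0.05, 1.97], [-2.85, 2.85]. Speed limits (rad/s): [2.79, 2.79, 3.14, 3.14, 3.14, 3.14, 3.14].

INTERFACE

Orientations are given as a unit quaternion [x, y, z, w].
In Python, from bench import move_ptp, movel, move_j, move_gripper, pause, inverse_kinematics, read_camera, camera_params, MotionError, sign_off, look_for, tip_of, read_time_s, read_qpos, read_joint_vel, read_effort, read_eef_pos, read_tcp_rot, read_ft_force, read_ft_torque, read_finger_gap, read_grasp_force gives the robot as it stands. Calls block until the motion is done:
- move_ptp(position, orientation): joint-space move of the TCP to a pose.
- movel(position, orientation=None, speed=0.15): straight line of the TCP; orientation=None keeps the orientation; speed is the mean speed in m/s.
- move_j(angles): joint-space move.
- move_gripper(opening, effort=None): finger opening in m; effort is the grip in N (None keeps the last); returns when the fingers have stopped.
- pause(seconds).
- inverse_kinematics(position, orientation): joint angles nearest the present ones, or None.
- read_camera(name): name is "side" or "top" or "wrist"; returns the picture (420x560x3 uint8, red, green, blue); there is no depth.
- camera_params(name): a dict with "K" (3x3 intrinsics, pixels), "camera_from_world" (4x4, takes a point from world to camera coordinates). Camera axes: x right, y down, z forward; pixel columns grow to the right and rows downward; lengths in m; the calibration is good to about 2 mm. A picture is of the moment at which its call begins: read the wrist's pose just before it. camera_params takes no time and is no camera call; for the wrist camera it gives the pose at the moment of the call.
A pose or a line that the arm cannot do raises MotionError and nothing moves.
- sign_off(): hands the job in; it is judged then, once.
Trained networks look in the newest picture that a camera, given by its name, has taken for a name from the list of things; names that differ only in an ending like _2 or _b are one class to them, and where a whole thing is asked for, a point or a joint stands for the part that bears it (a point fixed in the world has none). Each returns a list of dicts, best first, with "confidence" (0 to 1); they miss things now and then, are a little off and sometimes report something else, mostly with a low value. They report only what shows in the picture. A call takes as long as a camera call.
- look_for(camera, name): "at" ([column, row] in pixels, amid what is visible of it).
- tip_of(camera, name): "at" ([column, row] in pixels: a listed point, or the origin of a listed thing).
Readings, each from a call of its own:
- read_time_s(): time.
- read_qpos(): joint angles.
- read_joint_vel(): joint speeds.
- read_effort(): joint torques, N m.
- read_eef_pos(): TCP position.
- read_tcp_rot(): TCP orientation.
- read_ft_force(): force on the tool from outside, world axes, zero at the start.
- read_ft_torque(): the same for the moment, N m.
- read_finger_gap(): finger opening in m.
- read_grasp_force(): force on a finger pad.
Only numpy, scipy, OpenCV 4.12 (cv2) and the standard library are available. Lean on these libraries where they do the work, as an engineer would, in place of code of your own. Each camera call takes 0.05 s, during which the arm holds its last target. There are 200 camera calls.

## Working session

There is one attempt and no reset: what is moved stays moved. The work goes in short steps, each a Python script; the robot and the scene stay as the last script left them, time stands still between calls to the robot, and variables do not carry over. Pictures are saved under pics/ and viewed, at most 10 in all, crops included, and the job is handed in when it is done.

```bash
mkdir -p pics; cat > h.py <<'E'
import numpy as np, cv2
from bench import *
def ray(cam,px,P=None):
    P=P or camera_params(cam); K=np.array(P["K"]); T=np.array(P["camera_from_world"])
    R=T[:3,:3]; c=-R.T@T[:3,3]; d=R.T@np.linalg.inv(K)@np.array([px[0],px[1],1.]); return c,d
def atz(cam,px,z,P=None):
    c,d=ray(cam,px,P); return c+d*(z-c[2])/d[2]
def proj(cam,p,P=None):
    P=P or camera_params(cam); q=np.array(P["camera_from_world"])@np.r_[p,1]; q=np.array(P["K"])@q[:3]; return q[:2]/q[2]
def quat(yaw): # tool down; tool x axis at world angle yaw, y at yaw-90deg
    return [np.cos(yaw/2),np.sin(yaw/2),0.,0.]
def tri(rays):
    A=0;b=0
    for c,d in rays:
        d=d/np.linalg.norm(d);M=np.eye(3)-np.outer(d,d);A=A+M;b=b+M@c
    return np.linalg.solve(A,b)
E
python3 - <<'E'
from h import *
print(read_time_s(), read_tcp_rot(), quat(0))
ims=[]
for c in ("top","side"):
    im=read_camera(c); ims.append(im); cv2.imwrite(f"pics/{c}0.png",im[:,:,::-1])
    P=camera_params(c);T=np.array(P["camera_from_world"]);print(c,-T[:3,:3].T@T[:3,3],T[2,:3])
    for n in ("rack_mid","rack","deck","pad_face","wings","housing","shaker"):
        r=tip_of(c,n)[:2]; l=look_for(c,n)[:1] if n in("rack","shaker","wings") else []
        print(n,[(np.round(x["at"],1).tolist(),round(x["confidence"],2)) for x in r],'|',[(np.round(x["at"],1).tolist(),round(x["confidence"],2)) for x in l])
print(read_time_s())
E
```

```text
0.0 [ 2.01453747e-01  9.79497148e-01 -1.30056708e-03 -1.82177549e-04] [np.float64(1.0), np.float64(0.0), 0.0, 0.0]
top [ 0.45568475 -0.00509068  1.37998432] [ 9.24762087e-02 -3.86661370e-04 -9.95714819e-01]
rack_mid [([182.4, 247.1], 0.6)] | []
rack [([184.8, 244.4], 0.76)] | [([183.9, 246.4], 0.64)]
deck [([300.7, 219.7], 0.78), ([184.6, 246.4], 0.44)] | []
pad_face [([311.8, 220.5], 0.75), ([325.9, 221.4], 0.33)] | []
wings [([334.7, 218.0], 0.56), ([325.0, 222.2], 0.5)] | [([436.2, 237.9], 0.71)]
housing [([351.8, 214.7], 0.75)] | []
shaker [([307.8, 223.0], 0.88)] | [([321.4, 219.2], 0.57)]
side [ 0.19169213 -0.73162568  0.86249373] [ 0.32229019  0.65681122 -0.68170966]
rack_mid [([217.4, 180.0], 0.75)] | []
rack [([219.3, 183.4], 0.79)] | [([218.4, 175.9], 0.72)]
deck [([280.8, 239.6], 0.94), ([247.7, 150.0], 0.64)] | []
pad_face [([289.4, 241.4], 0.54)] | []
wings [([305.5, 246.5], 0.55), ([294.6, 254.0], 0.31)] | [([304.5, 247.7], 0.64)]
housing [([318.4, 272.5], 0.85)] | []
shaker [([290.5, 258.4], 0.89)] | [([299.2, 255.5], 0.77)]
1.1
```

View pics/top0.png

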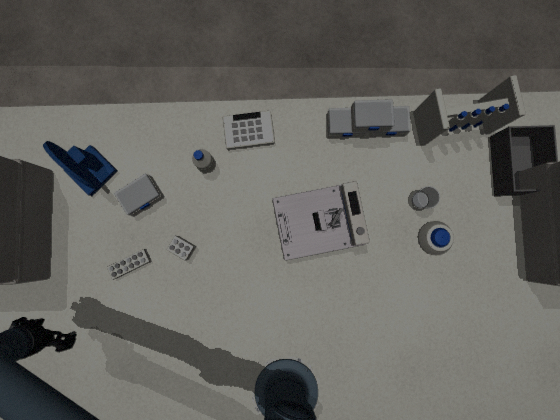

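View pics/side0.png

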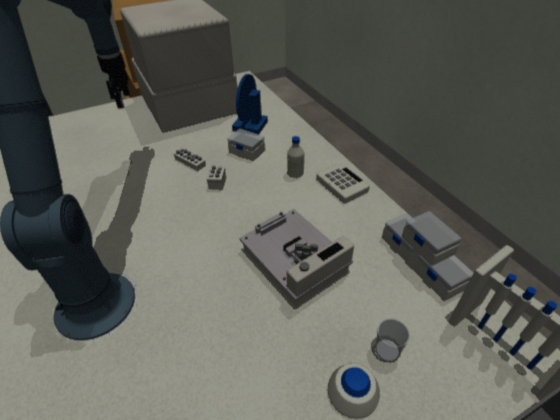

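The top view shows the tall rack at (182,247), and the shaker with its housing on the right (355,212) and its stop on the left (285,228), so shaker +y is roughly world +y. Next I'll localise from these pictures and take near looks with the wrist camera.

```bash
python3 - <<'E'
from h import *
t=lambda p,z:np.round(atz("top",p,z),4)
s=lambda p,z:np.round(atz("side",p,z),4)
print("rack",t((182.4,247.1),.025),s((217.4,180),.025),t((184.8,244.4),0),s((219.3,183.4),0))
print("deck",t((300.7,219.7),.055),s((280.8,239.6),.055))
print("pad",t((311.8,220.5),.066),s((289.4,241.4),.066))
print("wings",t((334.7,218),.103),s((305.5,246.5),.103))
print("hous",t((351.8,214.7),.055),s((318.4,272.5),.055))
print("shak",t((307.8,223),0),s((290.5,258.4),0))
R=t((182.4,247.1),.025); D=t((300.7,219.7),.055)
q=quat(np.pi/2+0.3)
def look(i,c,names,yaw,h=.30):
    move_ptp([c[0],c[1],h],quat(yaw)); P=camera_params("wrist"); im=read_camera("wrist")
    cv2.imwrite(f"pics/w{i}.png",im[:,:,::-1])
    T=np.array(P["camera_from_world"]);print("cam",-T[:3,:3].T@T[:3,3],"tcp",read_eef_pos())
    for n,z in names:
        for x in tip_of("wrist",n)[:2]: print(n,np.round(x["at"],1),round(x["confidence"],2),np.round(atz("wrist",x["at"],z,P),4))
    np.save(f"P{i}.npy",P)
rot=read_tcp_rot(); yaw=2*np.arctan2(rot[1],rot[0]); print("yaw",yaw)
look(1,R,[("rack_mid",.025),("rack",0)],yaw)
print(read_qpos(),read_time_s())
E
```

```text
rack [0.46   0.3139 0.025 ] [0.4597 0.3081 0.025 ] [0.4686 0.312  0.    ] [0.4669 0.3175 0.    ]
deck [ 0.5349 -0.065   0.055 ] [ 0.5146 -0.0713  0.055 ]
pad [ 0.5308 -0.099   0.066 ] [ 0.5282 -0.0977  0.066 ]
wings [ 0.5342 -0.1658  0.103 ] [ 0.5413 -0.1629  0.103 ]
hous [ 0.546 -0.226  0.055] [ 0.5481 -0.2208  0.055 ]
shak [ 0.5267 -0.0904  0.    ] [ 0.5277 -0.1048  0.    ]
yaw 2.73586391099648
cam [0.39467929 0.34387714 0.42320832] tcp [0.45866805 0.31616602 0.29965659]
rack_mid [284.1 176.5] 0.67 [0.4635 0.3248 0.025 ]
rack [277.1 169.1] 0.63 [0.4555 0.3191 0.    ]
[-0.8619727   0.16540407  0.2072771   1.77578557 -0.03672205  1.20464788
  0.52445596] 2.575
```

View pics/w1.png

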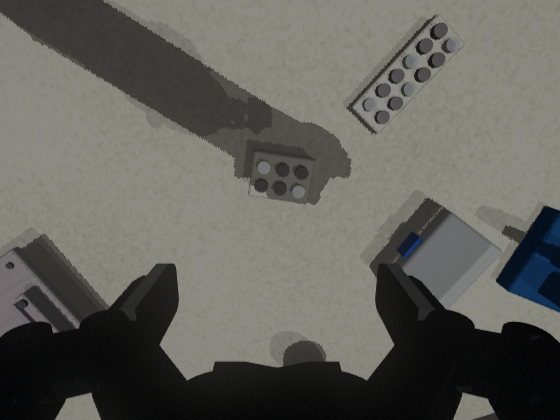

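The wrist view shows the rack top with corners near (254,152), (315,159), (312,203) and (249,195), and caps at (264,167) to (298,191). Next is a near look at the shaker, plus a check of the joint choices.

```bash
python3 - <<'E'
from h import *
P=np.load("P1.npy",allow_pickle=True).item()
caps=[(264,167),(283,170),(301,172),(261,185),(280,187),(298,191)]
c=np.array([atz("wrist",p,.060,P)[:2] for p in caps])
d=(c[2]-c[0]+c[5]-c[3])/2; print("rack c",c.mean(0),"len dir ang",np.arctan2(d[1],d[0]),"spac",np.linalg.norm(d)/2)
co=np.array([atz("wrist",p,.05,P)[:2] for p in [(254,152),(315,159),(312,203),(249,195)]])
print(co.mean(0),[np.linalg.norm(co[i]-co[(i+1)%4]) for i in range(4)])
for yw in (-1.64,1.5):
    print(yw,inverse_kinematics([.535,-.065,.3],quat(yw)))
def look(i,xy,yaw,h,names):
    move_ptp([xy[0],xy[1],h],quat(yaw)); P=camera_params("wrist"); im=read_camera("wrist")
    cv2.imwrite(f"pics/w{i}.png",cv2.resize(im,(800,600))[:,:,::-1]); np.save(f"P{i}.npy",P)
    for n,z in names:
        for x in tip_of("wrist",n)[:2]: print(n,np.round(x["at"],1),round(x["confidence"],2),np.round(atz("wrist",x["at"],z,P),4))
look(2,(.47,-.10),0,.33,[("deck",.055),("pad_face",.066),("wings",.103),("housing",.055),("shaker",0)])
print(read_qpos(),read_time_s())
E
```

```text
rack c [0.45848606 0.32255946] len dir ang 1.0173506511333983 spac 0.020616288856354584
[0.45971161 0.32388981] [np.float64(0.06821563844792211), np.float64(0.050652452742411445), np.float64(0.07315625151892688), np.float64(0.04929613754963223)]
-1.64 [-1.09427104  0.38754209  1.40881311  1.84830185 -0.40345434  1.25322783
 -2.77646346]
1.5 [-0.55126309  0.13949055  0.65630856  1.83352091 -0.09119944  1.19870594
  0.06277336]
deck [244.3 132.2] 0.6 [ 0.5209 -0.0604  0.055 ]
pad_face [276.9 122.9] 0.88 [ 0.5316 -0.0982  0.066 ]
wings [345.6 116.4] 0.83 [ 0.5387 -0.1676  0.103 ]
housing [386.9 104.5] 0.91 [ 0.5518 -0.2234  0.055 ]
housing [276.  122.9] 0.58 [ 0.5314 -0.0972  0.055 ]
shaker [275.9 124.6] 0.74 [ 0.5283 -0.097   0.    ]
[-0.50363256 -0.03893092  0.61897021  1.91666427  0.02393169  1.25682169
 -1.46210065] 4.6083
```

View pics/w2.png

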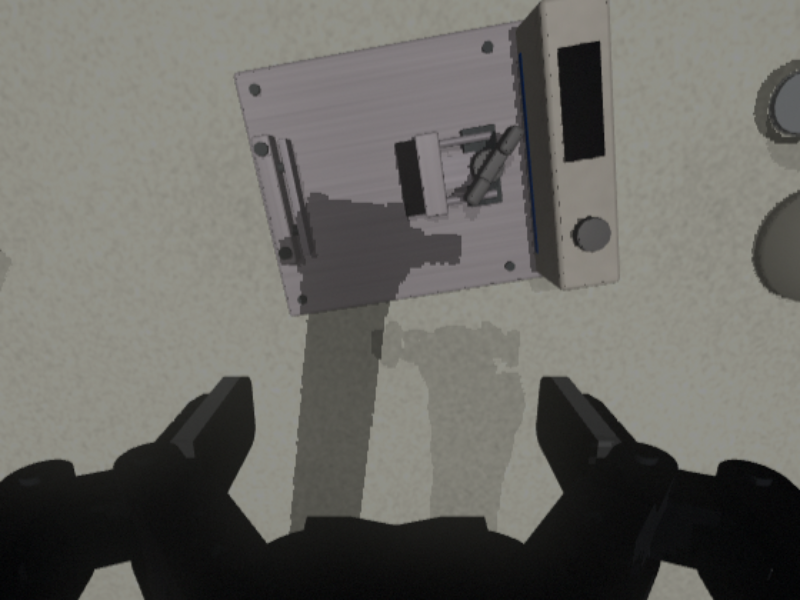

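The shaker picture (800 px scale) shows these features:
- Deck +y corners at (235,73) and (290,316).
- Pad face at (397,143)-(408,216).
- Stop plate at (288,140)-(315,257).
- Wings from (470,203) to (517,128).

Next I'll compute the poses from these.

```bash
python3 - <<'E'
from h import *
P=np.load("P2.npy",allow_pickle=True).item()
a=lambda p,z:atz("wrist",np.array(p)*.7,z,P)[:2]
r=np.round
A,B=a((235,73),.055),a((290,316),.055); e=A-B; print("left edge",r(A,4),r(B,4),np.linalg.norm(e),"x-axis ang",np.arctan2(e[1],e[0]))
H1,H2=a((608,2),.121),a((619,280),.121); C=a((563,289),.121);print("hous right edge ang",np.arctan2(*(H1-H2)[::-1]),r(C,4),r(H2,4),np.linalg.norm(C-H2))
n1,n2=a((397,143),.076),a((408,216),.076); print("pad",r(n1,4),r(n2,4),r((n1+n2)/2,4),np.linalg.norm(n1-n2),np.arctan2(*(n1-n2)[::-1]))
s1,s2=a((288,140),.077),a((315,257),.077); print("stop",r(s1,4),r(s2,4),np.linalg.norm(s1-s2),np.arctan2(*(s1-s2)[::-1]))
w1,w2=a((517,128),.115),a((470,203),.115); print("wing",r(w1,4),r(w2,4),r((w1+w2)/2,4),np.linalg.norm(w1-w2),np.arctan2(*(w1-w2)[::-1]))
b=a((537,253),.055);print("housing wall base",b)
E
```

```text
left edge [0.6072 0.0247] [ 0.4124 -0.006 ] 0.19724526234170842 x-axis ang 0.15631352978536017
hous right edge ang 0.16470724506492057 [ 0.4538 -0.2186] [ 0.4605 -0.258 ] 0.039973389666519366
pad [ 0.5555 -0.0993] [ 0.5012 -0.108 ] [ 0.5283 -0.1036] 0.05501392025356597 0.1592898244767223
stop [ 0.5575 -0.0176] [ 0.4688 -0.0339] 0.09019903511023089 0.18164123957947462
wing [ 0.5633 -0.1794] [ 0.514  -0.1501] [ 0.5387 -0.1647] 0.05736864285193882 -0.5361316190762574
housing wall base [ 0.46832823 -0.2176933 ]
```

```bash
python3 - <<'E'
import cv2
im=cv2.imread("pics/w2.png")
cv2.imwrite("pics/w2c.png",cv2.resize(im[0:330,220:630],None,fx=1.8,fy=1.8,interpolation=cv2.INTER_CUBIC))
E
```

```text
(no output)
```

View pics/w2c.png

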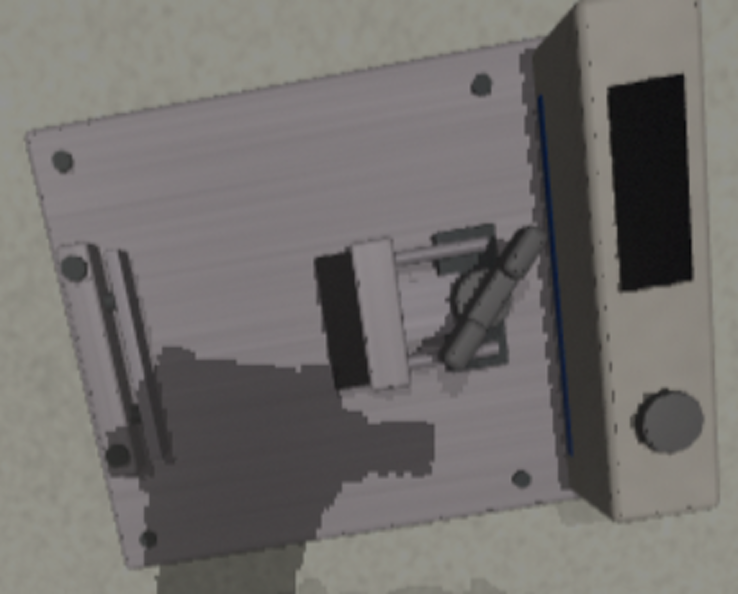

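The shaker yaw is about 0.16 rad, the pad-to-stop gap about 80 mm, and the rack's target centre about (0.522, -0.063). The wing bar lies at -0.536 rad with its axis near (0.538, -0.167). I'll approach the rack and check it from close before gripping.

```bash
python3 - <<'E'
from h import *
yaw=1.017
move_ptp([.459,.323,.19],quat(yaw)); P=camera_params("wrist"); im=read_camera("wrist"); np.save("P3.npy",P)
cv2.imwrite("pics/w3.png",cv2.resize(im,(800,600))[:,:,::-1])
for n,z in (("rack_mid",.025),("rack",0)):
    for x in tip_of("wrist",n)[:2]: print(n,np.round(x["at"],1),round(x["confidence"],2),np.round(atz("wrist",x["at"],z,P),4))
print(read_qpos(),read_time_s())
E
```

```text
rack_mid [276.2 197.2] 0.71 [0.4601 0.3214 0.025 ]
rack [271.7 188. ] 0.95 [0.4581 0.3263 0.    ]
[-0.92349038  0.28285916  0.27873974  1.88226053 -0.09170421  0.98741753
 -1.16202636] 6.3917
```

View pics/w3.png

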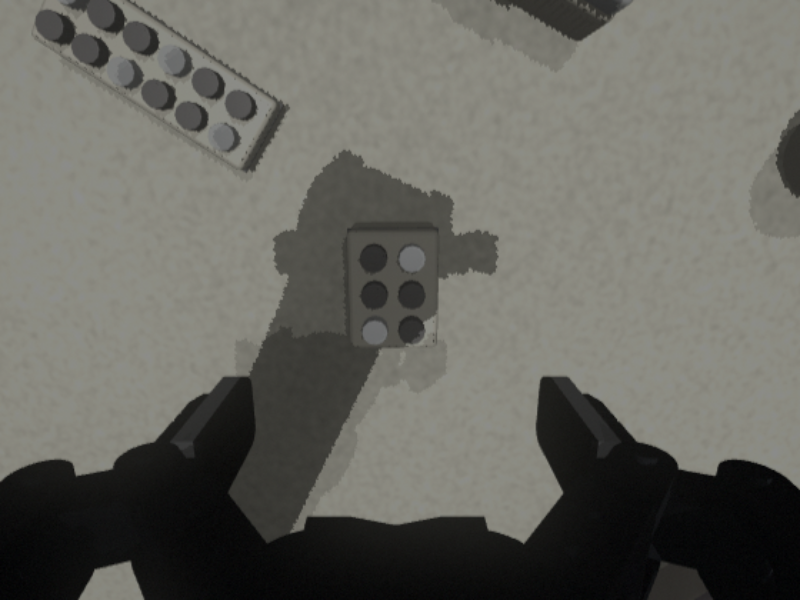

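The rack's top is square to the gripper at (348..438, 229..347). Now grip and lift it.

```bash
python3 - <<'E'
from h import *
P=np.load("P3.npy",allow_pickle=True).item()
co=np.array([atz("wrist",np.array(p)*.7,.05,P)[:2] for p in [(348,229),(438,229),(436,347),(350,348)]])
cp=np.array([atz("wrist",np.array(p)*.7,.06,P)[:2] for p in [(374,258),(412,258),(374,294),(412,294),(375,331),(412,330)]])
d=cp[0]+cp[1]-cp[4]-cp[5]; ang=np.arctan2(d[1],d[0])
print(co.mean(0),cp.mean(0),ang)
c=(co.mean(0)+cp.mean(0))/2
yaw=ang if abs(ang-1.017)<.1 else 1.017
move_ptp([*c,.12],quat(yaw)); movel([*c,.036],speed=.1)
f0=read_ft_force(); print("f",np.round(f0,2))
move_gripper(.045,30); print("gap",read_finger_gap(),read_grasp_force(),np.round(read_ft_force(),2))
movel([*c,.18],speed=.12)
print("gap",read_finger_gap(),read_grasp_force(),np.round(read_ft_force(),2),read_eef_pos(),read_time_s())
np.save("grasp.npy",[*c,yaw])
E
```

```text
[0.45978477 0.32273495] [0.45991168 0.3227561 ] 1.017111323767457
f [-0.97 -0.18  0.  ]
gap 0.051367789670455286 33.558109402656555 [ 0.92 -0.04  3.4 ]
gap 0.05131638476642899 33.068642020225525 [-0.61  0.08 -1.95] [0.45915807 0.32225261 0.17893422] 9.525
```

```bash
python3 - <<'E'
from h import *
yaw=np.pi/2+.16
move_ptp([.522,-.063,.20],quat(yaw)); movel([.522,-.063,.135],speed=.1)
P=camera_params("wrist"); im=read_camera("wrist"); np.save("P4.npy",P)
s=read_camera("side"); s=cv2.resize(s[190:310,220:370],(750,600),interpolation=cv2.INTER_CUBIC)
cv2.imwrite("pics/w4.png",cv2.resize(im,(800,600))[:,:,::-1]); cv2.imwrite("pics/s4.png",s[:,:,::-1])
print(read_eef_pos(),read_qpos(),read_time_s())
E
```

```text
[ 0.5229027  -0.06305583  0.13593319] [-0.34805961  0.30843972  0.44694385  2.00995023 -0.17474405  0.85742262
  0.3550894 ] 11.875
```

View pics/w4.png

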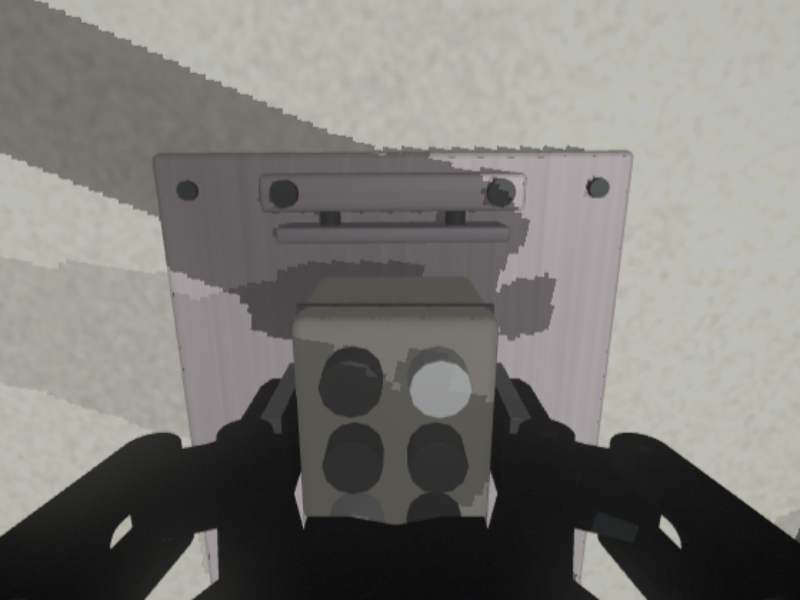

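In the wrist picture the stop plate's front edge is at row 241 (cols 276–510), and the rack's front bottom edge is at row 277 (cols 315–472). Everything is parallel. Next I'll compute the clearance and set the rack down.

```bash
python3 - <<'E'
from h import *
P=np.load("P4.npy",allow_pickle=True).item()
a=lambda p,z:atz("wrist",np.array(p)*.7,z,P)[:2]
e=np.array([.522,-.063]);u=np.array([np.cos(.16),np.sin(.16)]);v=np.array([-u[1],u[0]])
f=lambda p,z:np.round(1e3*np.array([(a(p,z)-e)@u,(a(p,z)-e)@v]),1)
for n,p,z in [("plateL",(276,241),.077),("plateR",(510,241),.077),("stopbodyL",(262,212),.077),("stopbodyR",(524,210),.077),("deckL",(154,155),.055),("deckR",(632,152),.055),("rackbotL",(315,277),.1),("rackbotR",(472,277),.1),("racktopL",(297,305),.15),("racktopR",(494,305),.15)]: print(n,f(p,z))
E
```

```text
plateL [-45.2  42.2]
plateR [44.3 42. ]
stopbodyL [-49.7  53.1]
stopbodyR [48.8 53.7]
deckL [-98.   74.1]
deckR [97.2 75.1]
rackbotL [-27.1  33.3]
rackbotR [26.5 33.2]
racktopL [-23.2  38.1]
racktopR [23.6 38. ]
```

View pics/s4.png

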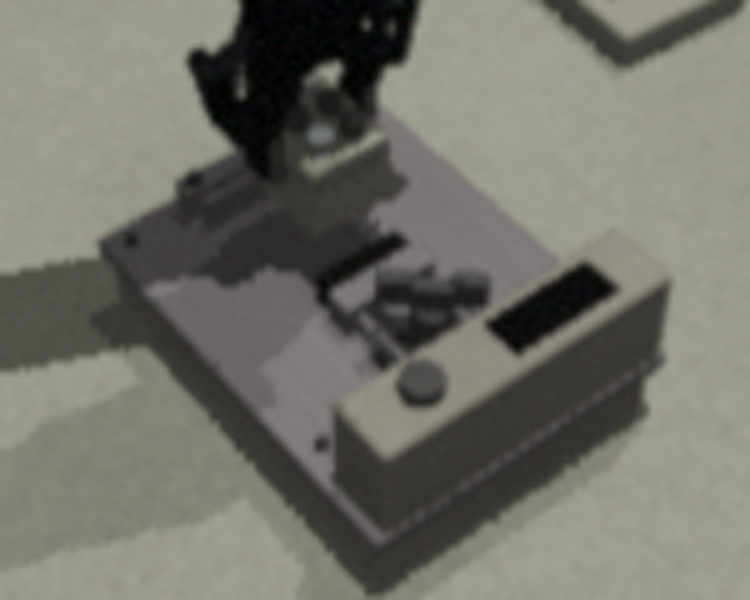

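```bash
python3 - <<'E'
from h import *
v=np.array([-np.sin(.16),np.cos(.16)]); p=np.array([.522,-.063])+.0025*v
q=quat(np.pi/2+.16)
movel([*p,.135],q,speed=.05); movel([*p,.0955],q,speed=.08); pause(.15)
f0=np.array(read_ft_force()); print(np.round(f0,2),read_eef_pos())
z=.0955
while z>.086:
    z-=.0008; movel([*p,z],q,speed=.02); f=np.array(read_ft_force())-f0
    if f[2]>1.5: break
print("z",z,read_eef_pos(),np.round(f,2), read_time_s())
s=read_camera("side"); s=cv2.resize(s[190:310,220:370],(750,600),interpolation=cv2.INTER_CUBIC)
cv2.imwrite("pics/s5.png",s[:,:,::-1])
E
```

```text
[ 0.54  0.3  -1.5 ] [ 0.52221201 -0.06063816  0.09602756]
z 0.09070000000000003 [ 0.52189142 -0.06060728  0.09173464] [-3.01 -0.1   6.87] 14.4167
```

View pics/s5.png

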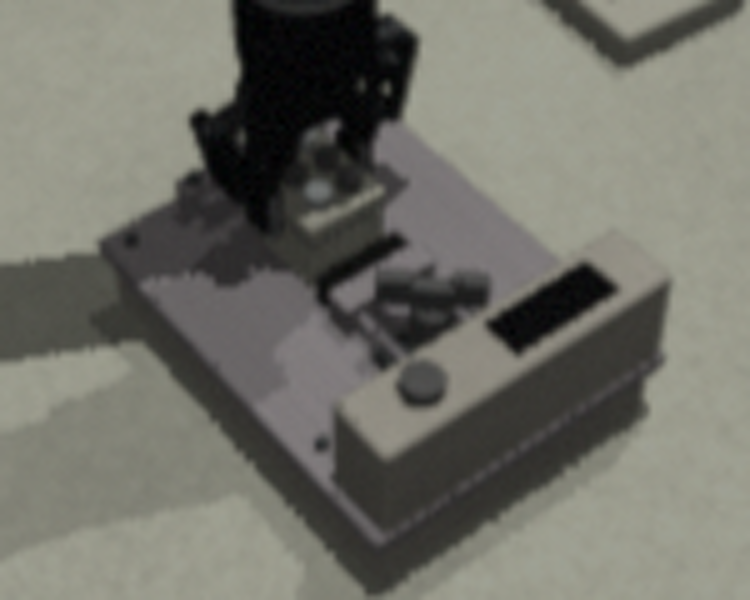

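The rack stands on the deck between pad and stop (contact at z≈0.0917, as expected). Now release, rise, and look at the wings from close.

```bash
python3 - <<'E'
from h import *
move_gripper(.075); pause(.1); print(read_finger_gap(),np.round(read_ft_force(),2))
x,y,z=read_eef_pos(); movel([x,y,.2],speed=.15)
move_ptp([.538,-.167,.22],quat(2.606)); P=camera_params("wrist"); im=read_camera("wrist"); np.save("P6.npy",P)
cv2.imwrite("pics/w6.png",cv2.resize(im,(800,600))[:,:,::-1])
for n,zz in (("wings",.103),("rack_mid",.08),("pad_face",.066),("deck",.055)):
    for r in tip_of("wrist",n)[:2]: print(n,np.round(r["at"],1),round(r["confidence"],2),np.round(atz("wrist",r["at"],zz,P),4))
print(read_qpos(),inverse_kinematics([.538,-.167,.104],quat(.7)),read_time_s())
E
```

```text
0.07502724114377832 [-0.12 -0.37  0.05]
wings [274.8 215.3] 0.94 [ 0.5386 -0.1678  0.103 ]
rack_mid [383.5 124.4] 0.84 [ 0.5248 -0.0632  0.08  ]
rack_mid [336.8 153.2] 0.19 [ 0.5258 -0.104   0.08  ]
pad_face [340.2 154.5] 0.63 [ 0.5307 -0.1007  0.066 ]
[-0.13365525  0.26100198  0.41732254  1.85725614 -0.12114765  1.04851198
  1.36799049] [-0.32758511  0.47667009  0.67501712  1.94704412 -0.39140154  0.85048347
 -0.31438074] 17.05
```

View pics/w6.png

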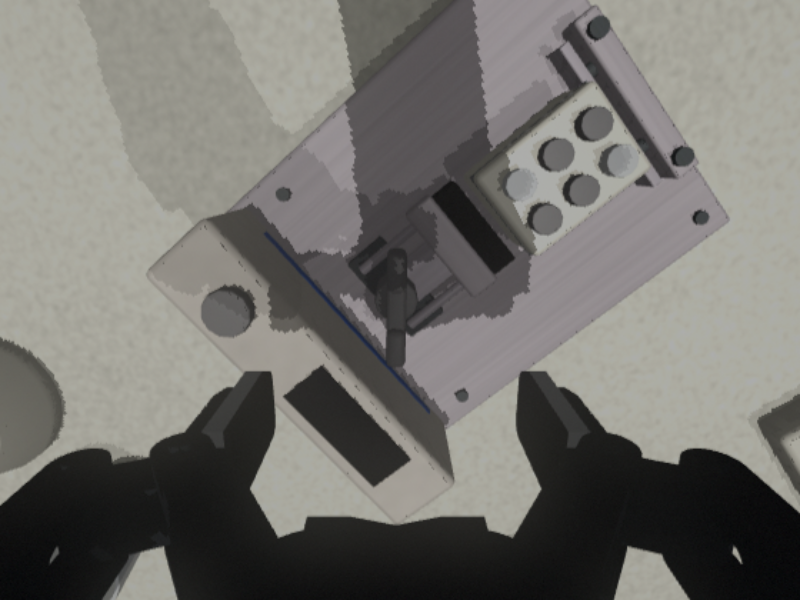

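The wings run from (398,250) to (396,365), aligned with the gripper's axis, and the rack is square between pad and stop. Now grip the wings and test a few turns.

```bash
cat >> h.py <<'E'
def turn(c,yaw,dyaw,settle=.12):
    """step the yaw of the tool about the vertical through c; reading at rest"""
    yaw-=dyaw; move_ptp(list(c),quat(yaw)); pause(settle)
    return yaw,read_ft_torque()[2],np.array(read_ft_force())
E
python3 - <<'E'
from h import *
P=np.load("P6.npy",allow_pickle=True).item()
w=[atz("wrist",np.array(p)*.7,.115,P)[:2] for p in [(398,250),(396,365)]]; d=w[0]-w[1]; yaw=np.arctan2(d[1],d[0]); print(w,yaw,np.linalg.norm(d))
c=np.array([.5385,-.1672,.105]); print((w[0]+w[1])/2)
move_gripper(.026)
move_ptp([*c[:2],.16],quat(yaw)); movel(c,quat(yaw),speed=.1); pause(.1)
print("pre",read_eef_pos(),np.round(read_ft_force(),2),np.round(read_ft_torque(),3))
move_gripper(.005,60); pause(.2)
f=np.array(read_ft_force()); print("grip",read_finger_gap(),read_grasp_force(),np.round(f,2),np.round(read_ft_torque(),3),read_eef_pos(),read_time_s())
np.save("k.npy",[*c,yaw])
for i in range(3):
    yaw,t,f=turn(c,yaw,.04); print(round(yaw,3),round(t,4),np.round(f,1),read_time_s())
np.save("k.npy",[*c,yaw])
r=read_tcp_rot(); print(2*np.arctan2(r[1],r[0]))
E
```

```text
[array([ 0.51203061, -0.14882821]), array([ 0.56292303, -0.18022261])] 2.5888554835181288 0.059796713518341024
[ 0.53747682 -0.16452541]
pre [ 0.53940474 -0.16749249  0.10602992] [ 0.13  0.14 -0.26] [-0.028  0.004 -0.044]
grip 0.01970356136933436 58.68854105472565 [-0.97  1.19  5.53] [ 0.214  0.213 -0.032] [ 0.53956178 -0.16723628  0.10634011] 19.1583
2.549 0.0167 [-1.3  0.6  5.4] 19.525
2.509 0.0445 [-0.7  0.5  6. ] 19.8917
2.469 0.0148 [-0.8  1.3  6.3] 20.2583
2.469189271193592
```

A gap of 19.7 mm rather than 10 mm, with an upward force, means the fingertips (z≈0.087) are catching the 24 mm stem below the wings (bottom at z 0.091). I'll regrip higher.

```bash
python3 - <<'E'
from h import *
*c,yaw=np.load("k.npy"); c=np.array(c)
move_gripper(.032,60); movel([*c[:2],.1135],quat(yaw),speed=.05); pause(.15)
t0=np.array(read_ft_torque());print("pre",read_eef_pos(),np.round(read_ft_force(),2),np.round(t0,3))
move_gripper(.004,60); pause(.2)
print("grip",read_finger_gap(),read_grasp_force(),np.round(read_ft_force(),2),np.round(read_ft_torque(),3),read_eef_pos(),read_time_s())
P=camera_params("wrist"); im=read_camera("wrist"); np.save("P7.npy",P); cv2.imwrite("pics/w7.png",im[:,:,::-1])
for n,zz in (("wings",.103),("pad_face",.066)):
    for r in tip_of("wrist",n)[:2]: print(n,np.round(r["at"],1),round(r["confidence"],2),np.round(atz("wrist",r["at"],zz,P),4))
c[2]=.1135; np.save("k.npy",[*c,yaw])
E
```

```text
pre [ 0.53844589 -0.16719894  0.11349858] [-0.09  0.5   0.21] [-0.047  0.015 -0.009]
grip 0.008164411393240987 63.05020909756422 [0.9  1.62 1.41] [ 0.318 -0.083  0.14 ] [ 0.53873931 -0.16671165  0.11357228] 21.525
wings [276.3 277.2] 0.9 [ 0.5379 -0.1657  0.103 ]
pad_face [365.7 157.9] 0.87 [ 0.5288 -0.1001  0.066 ]
```

The grip is good now: gap 8.2 mm, low lateral force. Turn in equal 0.04 rad steps and watch the torque.

```bash
python3 - <<'E'
from h import *
import json
*c,yaw=np.load("k.npy"); T=[]
for i in range(22):
    yaw,t,f=turn(c,yaw,.04); T.append((round(yaw,3),round(t,4)))
    print(*T[-1],np.round(f,1))
    if i>6 and t>np.median([x[1] for x in T[2:7]])+.06: break
np.save("k.npy",[*c,yaw]); json.dump(T,open("T.json","w")); print(read_finger_gap(),read_eef_pos(),read_qpos(),read_time_s())
E
```

```text
2.429 -0.0464 [0.1 3.6 1.8]
2.389 -0.0015 [0.5 4.  3.4]
2.349 -0.0077 [1.4 4.1 1.5]
2.309 -0.0429 [1.2 4.9 2.1]
2.269 -0.0204 [2.2 6.  3. ]
2.229 -0.0564 [1.9 5.7 2.3]
2.189 -0.0267 [1.4 5.6 1.4]
2.149 -0.0138 [2.3 4.2 0.8]
2.109 -0.0261 [2.5 5.2 1.9]
2.069 -0.0948 [1.8 5.1 2. ]
2.029 -0.0046 [1.9 5.9 2.2]
1.989 -0.0499 [2.9 4.2 1.5]
1.949 0.0471 [2.2 4.5 2.2]
0.008333510329443468 [ 0.53895213 -0.16658705  0.11358686] [-0.21018789  0.42589936  0.52460606  1.93576764 -0.28000366  0.85094212
  0.84142972] 26.4417
```

```bash
cat >> h.py <<'E'
def turnm(c,yaw,dyaw,n=10):
    yaw,_,f=turn(c,yaw,dyaw,.1); ts=[]
    for _ in range(n): ts.append(read_ft_torque()[2]); pause(.02)
    return yaw,np.mean(ts),np.std(ts),f
E
python3 - <<'E'
from h import *
import json
*c,yaw=np.load("k.npy"); c[0]+=.0003; c[1]+=.0008; T=[]
for i in range(9):
    yaw,t,s,f=turnm(c,yaw,.04); T.append((round(yaw,3),round(t,4)))
    print(*T[-1],round(s,3),np.round(f,1))
    if i>3 and t>np.median([x[1] for x in T[:4]])+.07: break
np.save("k.npy",[*c,yaw]); json.dump(T,open("T.json","w")); print(read_time_s())
E
```

```text
1.909 0.0593 0.023 [1.9 3.4 1.6]
1.869 -0.0037 0.023 [2.3 3.3 0.7]
1.829 -0.0002 0.023 [2.3 3.1 1.5]
1.789 -0.0195 0.033 [3.2 2.  1. ]
1.749 -0.0233 0.028 [3.7 3.8 1. ]
1.709 -0.0285 0.031 [3.7 2.9 1.3]
1.669 -0.0185 0.019 [3.8 2.9 0.2]
1.629 -0.0174 0.031 [3.  3.9 0.8]
1.589 -0.0032 0.031 [5.  3.7 1.7]
31.0917
```

```bash
python3 - <<'E'
from h import *
import json
*c,yaw=np.load("k.npy"); T=json.load(open("T.json"))
for i in range(14):
    yaw,t,s,f=turnm(c,yaw,.04,12); T.append((round(yaw,3),round(t,4)))
    print(*T[-1],np.round(f,1))
    if t>-.02+.065: break
np.save("k.npy",[*c,yaw]); json.dump(T,open("T.json","w")); print(read_finger_gap(),read_qpos(),read_time_s())
E
```

```text
1.549 -0.0179 [4.6 3.6 1.3]
1.509 -0.0192 [4.3 3.1 0.9]
1.469 0.002 [4.2 3.2 0.3]
1.429 -0.0226 [4.7 3.  0.7]
1.389 -0.0049 [ 4.8  3.4 -1.1]
1.349 0.0147 [5.5 3.8 0.2]
1.309 0.039 [4.9 2.8 0.3]
1.269 0.0735 [ 4.8  3.5 -0.2]
0.008755021523535014 [-0.3315912   0.46127807  0.67720398  1.94060874 -0.37492996  0.86581962
  0.24167827] 35.4917
```

The torque is about 0.088 N m above the free level (≈10 N). One more equal step, then let go.

```bash
python3 - <<'E'
from h import *
*c,yaw=np.load("k.npy")
yaw,t,s,f=turnm(c,yaw,.04,20); print(yaw,t,np.round(f,1),read_finger_gap())
np.save("k.npy",[*c,yaw])
if t<.13:
    move_gripper(.034,60); pause(.1); print(read_finger_gap(),np.round(read_ft_force(),2))
    movel([*c[:2],.22],quat(yaw),speed=.12)
    move_ptp([.47,-.10,.33],quat(0))
    P=camera_params("wrist"); im=read_camera("wrist"); np.save("P8.npy",P); cv2.imwrite("pics/w8.png",im[:,:,::-1])
    for n,zz in (("rack_mid",.08),("rack",.055),("wings",.103),("pad_face",.066)):
        for r in tip_of("wrist",n)[:1]: print(n,np.round(r["at"],1),round(r["confidence"],2),np.round(atz("wrist",r["at"],zz,P),4))
print(read_time_s())
E
```

```text
1.2288554835181276 0.10267955159497703 [5.2 3.7 0.2] 0.008204856180994136
0.03385142826336429 [ 0.92 -0.12 -0.59]
rack_mid [238.3 133.7] 0.63 [ 0.5199 -0.0575  0.08  ]
rack [236.3 131.1] 0.66 [ 0.5216 -0.0525  0.055 ]
wings [339.1 116.1] 0.77 [ 0.5382 -0.1623  0.103 ]
pad_face [266.6 127.3] 0.62 [ 0.5262 -0.088   0.066 ]
39.35
```

```bash
python3 -c "
from bench import *
print(sign_off())"
```

```text
the job is handed in; nothing more can be done
None
```

The rack stands on the shaker's deck, square between pad and stop, and is clamped at an estimated 12–13 N from the knob torque; the knob is released and the job was handed in at about 39 s, though the final scene was checked only by the networks because my 10 picture views were used up.

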